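# Set the extraction inlet's iris to half open

## Robot

A 6-joint arm with a two-finger parallel gripper is mounted at the origin on a cart in front of the work surface, level with it; the furniture and walls round the work are solid. World frame = base frame: x ahead of the robot, y to its left, z up, the work surface at z = 0. Lengths are in m, angles in rad, forces in N, time in s.
With the tool pointing down it reaches from about 0.35 to 0.8 m from the base axis. Payload 7.3 kg.
Tool frame: the origin (TCP) lies at the very end of the fingers, on their centre line; the grasp point (between the pads) lies 19 mm behind it; z points along the fingers, y is the direction in which the jaws open and shut (so a half turn about z gives the same grasp; the last joint's range is limited). The gripper opens to 85 mm and grips with 20 to 120 N. Pads are 22 mm wide; open, the fingers measure 114 mm over their backs; the gripper's body (76 mm by 85 mm) begins 54 mm behind the grasp point. The pads swing forward as they close: fully open they stand 13 mm farther back than shut.
Start: joints at [1.1, 0.342, 1.524, -0, 1.275, -0.146], TCP at [0.168, 0.498, 0.231] pointing down, gripper open.
Joint ranges: [-2.53, 2.53], [-0.77, 2.02], [0.04, 2.7], [-1, 4.14], [0.28, 2.66], [-3.11, 3.11]. Speed limits (rad/s): [2.57, 2.57, 3.14, 3.14, 3.14, 3.14].

## Interface

Orientations are given as a rotation vector (axis times angle).
In Python, from plant import ctrl, eyes gives the robot as it stands.
- The arm moves only by the shell command python3 -m inch 'ROWS' [FORCE]. ROWS is text: rows parted by semicolons, each of 7 numbers parted by spaces: the shift along the tool's x, y, z in cm, then the turn, a rotation vector about the tool's x, y, z in degrees, then the gripper's target within -1 to 1 (fully open at 1, half-way at 0, shut at -1). In form: dx dy dz ax ay az grip; .... A call has 1 to 12 rows; each row is the pose to reach, as a shift and turn from the pose commanded when the call began, along the tool's axes at that moment; what a row does not reach only later rows make up. A row lasts 1/10 s, in which the tool goes at most 50 mm and 8.59 degrees, less where a joint would pass 70% of its speed; a pose out of reach is approached as far as the arm can. A call with a gripper value outside its range is refused whole. The fingers move at their own pace and stop on an object; FORCE is the grip in N (left out, the last holds). Time passes only in rows, so rows that repeat a pose let the fingers close. It gives the time, the measured TCP pose, the force and the opening at its end, in the units of the state.
- ctrl.get_obs(): the state, without advancing time (a new reading comes with each control period).
- eyes.capture(name): name is "side" or "top" or "wrist"; returns a dict with "color" (420x560x3 uint8, red, green, blue), "range_z" (420x560 float32, m along the optical axis (not along the pixel's ray), 0 where there is no reading), "fx", "fy", "cx", "cy" (pixels), "k1" (the pictures are not rectified: a ray, as slopes to the right and down, at radius r is drawn at 1 + k1 r^2 times it, then the intrinsics apply), "origin" and "attitude" of the camera in the world; the wrist camera has in their place "hand_eye" (4x4, takes a point from camera to tool coordinates, whose origin is the TCP and whose axes are the flange's). Camera axes: x right, y down, z forward; pixel columns grow to the right and rows downward; lengths in m; the calibration is good to about 2 mm. A picture is of the moment at which its call begins: read the wrist's pose just before it.
- ctrl.job_done(): hands the job in, once; it reports no verdict.
The state is a dict: "clock": time; "joint_positions": joint angles; "qvel": joint speeds; "joint_torque": joint torques, N m; "tool_pos": TCP position; "eef_rot": TCP orientation; "wrist_force": force on the tool from outside, world axes, zero at the start; "wrist_torque": the same for the moment, N m; "grip_width": finger opening in m.
Only numpy, scipy, OpenCV 4.12 (cv2) and the standard library are available. Lean on these libraries where they do the work, as an engineer would, in place of code of your own. Each camera call takes 0.05 s, during which the arm holds its last target. There are 200 camera calls.

## Task

The iris of the bench's dust extraction inlet is almost shut and clamped. Push its clamp lever round until it is loose, push the ring's upright handle round until the pointer stands on the long middle mark of the scale, then push the clamp lever back against its stop so that the ring is clamped there. Only push, gently and without squeezing the handle or the lever, and leave the sanding things on the bench where they are.

Things in the scene. Friction and masses are not known exactly. Their poses are not given: they have to be found in the camera images.
- inlet: steel dust extraction inlet, fixed to the bench: a round flange (192 mm across) screwed down, a duct stub, and on it a round scale plate (168 mm across, top 44.5 mm above the bench) under the turning iris ring (125 mm across, top 55 mm). Origin on the ring's upright axis at bench height; x and y level, z up. The scale lies round the -x side of the plate; the clamp stands at the +y side, the ring's handle sweeps round the -y side.
- iris_ring (a joint): turn of the ring about the upright axis through inlet: 0 at the shut end stop, 1.4 at the open end stop, growing anticlockwise seen from above. Stiff with rubbing: with the clamp loose the handle moves under about 3 N and stays where it is left; with the clamp tight it only creeps under 20 N. The ten iris blades follow the ring.
- handle (a point): middle of the gripping part of the ring's handle: an upright black knob 17 mm across, from 59 to 103 mm above the bench (this point is at 82 mm), on the end of a flat steel arm (14 mm wide, top at 59 mm) that stands out from the ring; 112 mm from the ring's axis, and it moves round that axis with the ring.
- pointer (a point): tip of the small brass pointer on the ring's rim, 73 mm from the ring's axis, 46.5 mm above the bench; it turns with the ring, just above the scale.
- middle_mark (a point): the long middle mark of the scale, 73 mm from the ring's axis on its -x side (this point at the pointer's height, 46.5 mm). The scale is nine black radial marks 0.175 rad (about 13 mm) apart; the first, the middle and the last are long, the others short. The pointer stands on it when iris_ring is 0.7.
- clamp_end (a point): on the black end of the clamp lever, 60 mm from the lever's upright pivot, 84 mm above the bench; the end is a rod 15 mm thick that runs 50 to 70 mm from the pivot, slopes slightly up outwards, and lies 73 to 93 mm above the bench.
- clamp_axis (a point): point on the clamp lever's upright pivot, 84 mm above the bench (the pivot's hub, 20 mm across, ends at 77 mm).
- clamp_lever (a joint): swing of the clamp lever about its upright pivot: 0 tight, against its stop, where it points away from the ring (about +y of the inlet); grows anticlockwise seen from above, 1.3 fully loose, where it points along -x of the inlet. The steel strap under it presses on the ring below about 0.5. It moves under 2 to 6 N at its end and stays where it is left.
- sanding_block: sanding block, 123 x 102 x 31 mm, loose on the bench; leave it. Origin at the centre of its underside.
- turned_bowl: small turned wooden bowl, 95 mm across, 39 mm high, loose on the bench; leave it. Origin at the centre of its underside.
- abrasive_roll: roll of abrasive cloth standing on end, about 60 mm across with a tail to 74 mm, 50 mm high, loose; leave it. Origin at the centre of its underside.

How it is judged:
By the outcome, as a careful person would: the job done as asked, in the order asked, and still so for the second after the job is handed in, with the robot touching nothing.
It also fails if it takes over 61 s, if anything falls off the work surface, if the arm or the gripper's body presses on something with over 40 N, if the wrist force passes 120 N, or if a joint passes its speed limit or range.

## Working session

There is one attempt and no reset: what is moved stays moved. The work goes in short steps, Python scripts to look and compute and a shell command to move; the robot and the scene stay as the last step left them, time stands still between calls to the robot, and variables do not carry over. Pictures are saved under pics/ and viewed, about 8 in all and at most 12, crops included, and the job is handed in when it is done.

```bash
ls; mkdir -p pics; cat > h.py <<'E'
import numpy as np, cv2
from scipy.spatial.transform import Rotation as R
from plant import ctrl, eyes
def cap(name):
    o=ctrl.get_obs(); c=eyes.capture(name)
    if 'hand_eye' in c:
        T=np.eye(4);T[:3,:3]=R.from_rotvec(o['eef_rot']).as_matrix();T[:3,3]=o['tool_pos'];T=T@c['hand_eye']
    else:
        T=np.eye(4);a=np.array(c['attitude']);T[:3,:3]=a if a.shape==(3,3) else R.from_rotvec(a).as_matrix();T[:3,3]=c['origin']
    c['T']=T; return c
def ray(c,u,v):
    K=np.array([[c['fx'],0,c['cx']],[0,c['fy'],c['cy']],[0,0,1.]])
    p=cv2.undistortPoints(np.array([[[u,v]]],float),K,np.array([c['k1'],0,0,0.]))[0,0]
    return np.array([p[0],p[1],1.])
def atz(c,u,v,z):   # intersect ray with world height z
    d=c['T'][:3,:3]@ray(c,u,v);o=c['T'][:3,3];return o+d*(z-o[2])/d[2]
def deep(c,u,v):
    d=c['range_z'][int(round(v)),int(round(u))];return (c['T']@np.r_[ray(c,u,v)*d,1])[:3]
def proj(c,P):
    q=np.linalg.inv(c['T'])@np.r_[P,1];x=q[:2]/q[2];x=x*(1+c['k1']*(x@x));return c['fx']*x[0]+c['cx'],c['fy']*x[1]+c['cy']
E
python3 - <<'E'
from h import *
import pickle
o=ctrl.get_obs();print({k:np.round(v,3) for k,v in o.items()})
for n in ['top','side']:
    c=cap(n);pickle.dump(c,open(n+'.pkl','wb'));cv2.imwrite(f'pics/{n}0.png',c['color'][:,:,::-1]);print(n,np.round(c['T'],3).tolist(),c['k1'],c['fx'],c['attitude'])
E
```

```text
pics
{'clock': np.float64(0.0), 'joint_positions': array([ 1.1  ,  0.343,  1.525,  0.   ,  1.275, -0.146]), 'qvel': array([-0.001,  0.   , -0.001, -0.   , -0.   , -0.001]), 'joint_torque': array([-2.0000e-03, -4.3368e+01, -2.4600e+01, -0.0000e+00,  8.0000e-03,
        0.0000e+00]), 'tool_pos': array([0.167, 0.497, 0.231]), 'eef_rot': array([-5.08e-01, -3.10e+00,  2.00e-03]), 'wrist_force': array([-0.007, -0.123,  0.629]), 'wrist_torque': array([0.002, 0.056, 0.022]), 'grip_width': np.float64(0.085)}
top [[0.019, -0.982, 0.189, 0.299], [-0.999, -0.024, -0.025, 0.156], [0.029, -0.188, -0.982, 1.048], [0.0, 0.0, 0.0, 1.0]] -0.08587367022201321 446.8869487399881 [-2.15699588  2.11061304 -0.23203813]
side [[0.927, -0.138, 0.35, 0.076], [-0.376, -0.379, 0.846, -0.907], [0.016, -0.915, -0.403, 0.563], [0.0, 0.0, 0.0, 1.0]] -0.066209087456347 491.8146531790744 [-1.96067953  0.37186011 -0.26473466]
```

View pics/top0.png

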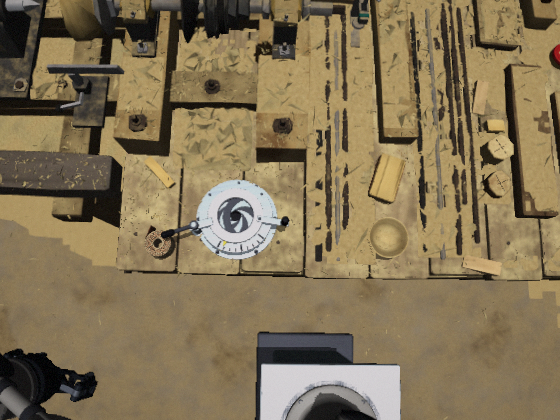

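View pics/side0.png

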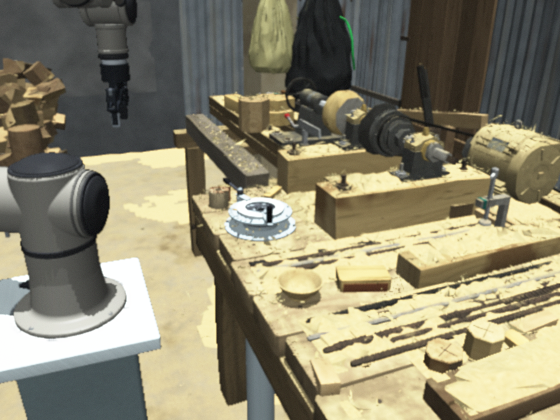

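The top view shows the inlet centred near (235,215). The handle is at (284,221) on its right. The clamp lever runs from about (197,226) to (168,235) on its left, with the abrasive roll at (158,241) close beside it. The bowl and block are at right. The side view agrees. Next I'll measure and zoom in.

```bash
python3 - <<'E'
from h import *
import pickle
c=pickle.load(open('top.pkl','rb'))
for n,u,v,z in [('ring',235,215,.05),('handle',284,220,.1),('lever',168,234,.084),('roll',158,241,.05),('pivot',197,226,.077)]:
    print(n,np.round(atz(c,u,v,z),3),np.round(deep(c,u,v),3))
im=c['color'][165:285,120:320,::-1];cv2.imwrite('pics/z.png',cv2.resize(im,None,fx=4,fy=4,interpolation=cv2.INTER_CUBIC))
E
```

```text
ring [0.481 0.227 0.05 ] [0.485 0.229 0.023]
handle [0.463 0.118 0.1  ] [0.463 0.118 0.103]
lever [0.429 0.369 0.084] [0.428 0.367 0.091]
roll [0.417 0.398 0.05 ] [0.421 0.405 0.021]
pivot [0.449 0.308 0.077] [0.449 0.308 0.074]
```

View pics/z.png

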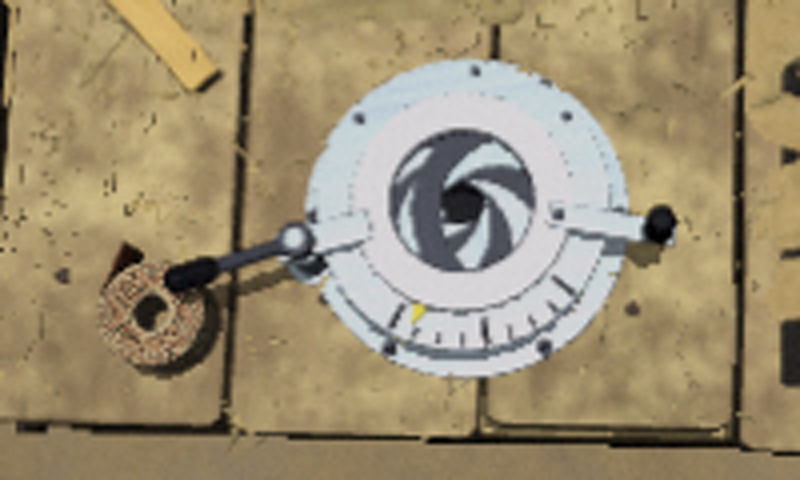

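The zoom shows the ring centre at crop (463,203) and the middle mark at (485,332). The pointer at (418,313) is just past the first mark. The lever runs from hub (296,238) to end (190,275), above the roll's edge. The knob top is at (660,222). I'll move over the inlet with the gripper shut and take a wrist view.

```bash
python3 -m inch '-3 -1.5 -0.3 0 0 -2 -1; -7 -3.5 -0.7 0 0 -5 -1; -11 -5.5 -1.2 0 0 -8 -1; -15 -7.5 -1.7 0 0 -11 -1; -19 -9.5 -2.2 0 0 -13 -1; -23 -11.5 -2.7 0 0 -15 -1; -27 -13.5 -3 0 0 -17 -1; -30 -15 -3 0 0 -19 -1; -32.2 -16.2 -3 0 0 -19 -1; -32.2 -16.2 -3 0 0 -19 -1; -32.2 -16.2 -3 0 0 -19 -1' 20; python3 - <<'E'
from h import *
import pickle
print(ctrl.get_obs()['grip_width'])
c=cap('wrist');pickle.dump(c,open('w.pkl','wb'));cv2.imwrite('pics/w0.png',c['color'][:,:,::-1]);print(np.round(c['T'],3).tolist())
E
```

```text
clock: 1.2
tool_pos: [0.4208, 0.2411, 0.2609]
eef_rot: [0.008, -3.14, -0.0]
wrist_force: [-0.3, 0.4, -0.0]
grip_width: 0.0003
0.00025428902710236315
[[-0.006, 0.961, 0.275, 0.351], [1.0, 0.006, 0.001, 0.242], [-0.001, 0.275, -0.961, 0.403], [0.0, 0.0, 0.0, 1.0]]
```

View pics/w0.png

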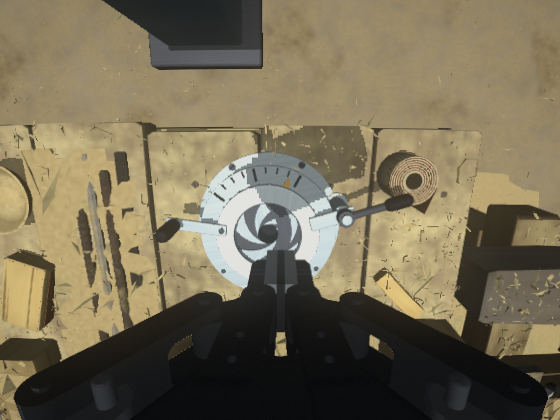

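The wrist view, with -x up and +y to the right, shows the middle mark near (253,175), the pointer at (289,183), the hub at (345,217), the lever end at (400,201) and the knob at (170,231). I'll compute positions from both cameras.

```bash
python3 - <<'E'
from h import *
import pickle
c=pickle.load(open('w.pkl','rb'));t=pickle.load(open('top.pkl','rb'))
for n,u,v,z,a,b in [('ring',268,230,.05,235.7,215.7),('knob',168,230,.103,285,219.5),('levend',400,201,.087,167.5,233.7),('hub',345,217,.077,194,224.6),('mark',253.5,174,.0445,241.2,248),('pointer',288.5,183.5,.0465,224.5,243.3)]:
    print(n,np.round(atz(c,u,v,z),3),np.round(deep(c,u,v),3),'top',np.round(atz(t,a,b,z),3))
# ellipse fit of the flange: points at z>0.03 in wrist depth
H,W=c['range_z'].shape
P={}
for cam,nm in((c,'w'),(t,'t')):
    vs,us=np.mgrid[0:H,0:W];K=np.array([[cam['fx'],0,cam['cx']],[0,cam['fy'],cam['cy']],[0,0,1.]])
    q=cv2.undistortPoints(np.stack([us.ravel(),vs.ravel()],1)[:,None].astype(float),K,np.array([cam['k1'],0,0,0.]))[:,0]
    d=cam['range_z'].ravel();p=np.c_[q*d[:,None],d]@cam['T'][:3,:3].T+cam['T'][:3,3]
    m=(np.linalg.norm(p[:,:2]-[.478,.227],axis=1)<.1)&(abs(p[:,2]-.0475)<.012)&(d>0)
    (x,y),r=cv2.minEnclosingCircle(p[m][:,:2].astype(np.float32));print(nm,m.sum(),x,y,r,np.median(p[m][:,2]))
    m=(p[:,2]>.092)&(p[:,2]<.115)&(np.linalg.norm(p[:,:2]-[.463,.118],axis=1)<.03);print('knob',m.sum(),p[m].mean(0),np.ptp(p[m],axis=0))
E
for w in 90; do python3 - <<'E'
import cv2
im=cv2.imread('pics/w0.png')[130:280,140:440];cv2.imwrite('pics/wz.png',cv2.resize(im,None,fx=2.66,fy=2.66,interpolation=cv2.INTER_CUBIC))
E
done
```

```text
ring [0.475 0.227 0.05 ] [0.485 0.226 0.021] top [0.479 0.225 0.05 ]
knob [0.457 0.125 0.103] [0.459 0.122 0.096] top [0.464 0.116 0.103]
levend [0.428 0.37  0.087] [0.428 0.369 0.087] top [0.429 0.369 0.087]
hub [0.449 0.314 0.077] [0.45  0.314 0.077] top [0.452 0.314 0.077]
mark [0.407 0.21  0.044] [0.407 0.21  0.044] top [0.406 0.211 0.044]
pointer [0.418 0.251 0.046] [0.418 0.251 0.047] top [0.416 0.249 0.046]
w 11317 0.46516308188438416 0.22534164786338806 0.09788119792938232 0.04746061371799709
knob 216 [0.46309989 0.11768763 0.09988622] [0.01566464 0.01538234 0.01213615]
t 4021 0.4670815169811249 0.22500571608543396 0.0978471115231514 0.04825789105532596
knob 51 [0.46400792 0.11656135 0.10080395] [0.01535775 0.01529525 0.01331127]
```

View pics/wz.png

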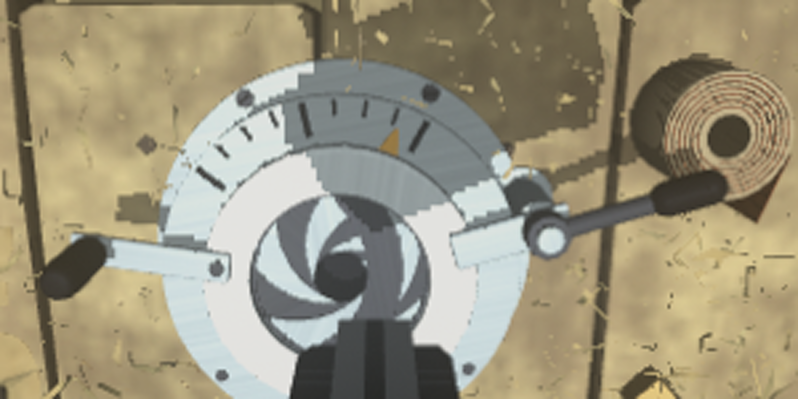

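```bash
python3 -m inch '-1 3 1 0 0 -4 -1; -2 7 3 0 0 -10 -1; -3 11 6 0 0 -16 -1; -3.7 14 9 0 0 -22 -1; -3.7 14 12 0 0 -22 -1; -3.7 14 15 0 0 -22 -1; -3.7 14 17.5 0 0 -22 -1; -3.7 14 18.9 0 0 -22 -1; -3.7 14 18.9 0 0 -22 -1; -3.7 14 18.9 0 0 -22 -1'; python3 - <<'E'
from h import *
import pickle
o=ctrl.get_obs();print(o['joint_positions'])
c=cap('wrist');cv2.imwrite('pics/w1.png',c['color'][:,:,::-1])
Rm=R.from_rotvec(o['eef_rot']).as_matrix();p=o['tool_pos'];print(Rm.round(3).tolist())
piv=np.array([.450,.314])
# arc rows: rigid rotation about the pivot
def row(phi,start):
    Z=R.from_rotvec([0,0,phi]).as_matrix();q=Z@(start-np.r_[piv,0])+np.r_[piv,0]
    return np.r_[(Rm.T@(q-p))*100,-np.degrees(phi)]
# radial-adjusted start: at r=.060 along lever
a=1.951;rad=np.array([np.cos(a),np.sin(a),0]);tan=np.array([-np.sin(a),np.cos(a),0])
print('rel',(p-np.r_[piv,0])@rad,(p-np.r_[piv,0])@tan)
for off in(-.030,-.020):
    s=np.r_[piv,.072]+.060*rad+off*tan
    for phi in np.linspace(0,1.3,14): print(off,round(phi,2),row(phi,s).round(2))
E
```

```text
clock: 2.25
tool_pos: [0.4571, 0.3823, 0.0732]
eef_rot: [-0.611, 3.08, 0.001]
wrist_force: [0.4, -0.1, 0.3]
grip_width: 0.0002
[ 5.67859608e-01  6.28263287e-01  1.51838932e+00  1.46808876e-04
  9.93670255e-01 -1.39449914e+00]
[[-0.924, -0.382, 0.001], [-0.382, 0.924, 0.001], [-0.001, 0.0, -1.0]]
rel 0.06076849245531557 -0.03194258060663361
-0.03 0.0 [ 0.2  -0.07  0.12 -0.  ]
-0.03 0.1 [ 0.81  0.2   0.12 -5.73]
-0.03 0.2 [  1.44   0.42   0.12 -11.46]
-0.03 0.3 [  2.1    0.57   0.12 -17.19]
-0.03 0.4 [  2.76   0.65   0.12 -22.92]
-0.03 0.5 [  3.43   0.67   0.12 -28.65]
-0.03 0.6 [  4.1    0.62   0.12 -34.38]
-0.03 0.7 [  4.76   0.5    0.12 -40.11]
-0.03 0.8 [  5.41   0.32   0.12 -45.84]
-0.03 0.9 [  6.03   0.07   0.12 -51.57]
-0.03 1.0 [  6.63  -0.24   0.11 -57.3 ]
-0.03 1.1 [  7.19  -0.6    0.11 -63.03]
-0.03 1.2 [  7.71  -1.02   0.11 -68.75]
-0.03 1.3 [  8.19  -1.49   0.11 -74.48]
-0.02 0.0 [ 1.2  -0.06  0.12 -0.  ]
-0.02 0.1 [ 1.8   0.11  0.12 -5.73]
-0.02 0.2 [  2.42   0.23   0.12 -11.46]
-0.02 0.3 [  3.05   0.28   0.12 -17.19]
-0.02 0.4 [  3.69   0.27   0.12 -22.92]
-0.02 0.5 [  4.31   0.2    0.12 -28.65]
-0.02 0.6 [  4.93   0.06   0.12 -34.38]
-0.02 0.7 [  5.53  -0.14   0.12 -40.11]
-0.02 0.8 [  6.11  -0.39   0.12 -45.84]
-0.02 0.9 [  6.66  -0.71   0.11 -51.57]
-0.02 1.0 [  7.18  -1.07   0.11 -57.3 ]
-0.02 1.1 [  7.65  -1.49   0.11 -63.03]
-0.02 1.2 [  8.08  -1.95   0.11 -68.75]
-0.02 1.3 [  8.47  -2.45   0.11 -74.48]
```

View pics/w1.png

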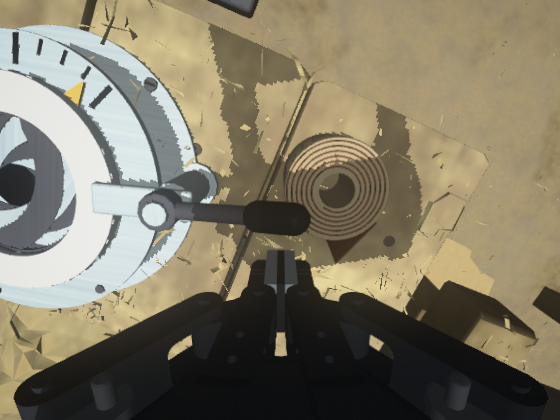

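The wrist view shows the shut fingertips at (281,255), square behind the lever's black end (245–310, 217). I'll push along the arc slowly.

```bash
python3 -m inch '0.4 0 0.1 0 0 0 -1; 0.8 0 0.1 0 0 0 -1; 1.2 0 0.1 0 0 0 -1; 1.5 0 0.1 0 0 -3 -1; 1.8 0.1 0.1 0 0 -6 -1; 2.1 0.2 0.1 0 0 -9 -1; 2.4 0.2 0.1 0 0 -11.5 -1; 2.7 0.3 0.1 0 0 -14 -1; 3.05 0.3 0.1 0 0 -17 -1'
```

```text
clock: 3.2
tool_pos: [0.4286, 0.373, 0.0721]
eef_rot: [-1.06, 2.954, 0.001]
wrist_force: [2.7, 0.5, -0.2]
grip_width: 0.0001
```

```bash
python3 -m inch '0.3 0.1 0 0 0 -3 -1; 0.6 0.17 0 0 0 -6 -1; 0.9 0.24 0 0 0 -8.5 -1; 1.22 0.29 0 0 0 -11.5 -1; 1.55 0.32 0 0 0 -14.5 -1; 1.85 0.34 0 0 0 -17 -1; 2.2 0.34 0 0 0 -20 -1; 2.5 0.33 0 0 0 -23 -1; 2.8 0.3 0 0 0 -26 -1; 3.1 0.26 0 0 0 -28.5 -1; 3.4 0.2 0 0 0 -31.5 -1; 3.7 0.12 0 0 0 -34.5 -1'; python3 -m inch '0.3 0.1 0 0 0 -3 -1; 0.6 0.17 0 0 0 -6 -1; 0.9 0.24 0 0 0 -8.5 -1; 1.22 0.29 0 0 0 -11.5 -1; 1.55 0.32 0 0 0 -14.5 -1; 1.55 0.32 0 0 0 -14.5 -1';python3 - <<'E'
from h import *
o=ctrl.get_obs();print(o['joint_positions'])
c=cap('wrist');cv2.imwrite('pics/w2.png',c['color'][:,:,::-1])
E
```

```text
clock: 4.4
tool_pos: [0.3992, 0.3507, 0.0722]
eef_rot: [-1.889, 2.506, -0.0]
wrist_force: [1.7, 1.8, 0.5]
grip_width: 0.0002
clock: 5.0
tool_pos: [0.3913, 0.3363, 0.072]
eef_rot: [-2.189, 2.251, -0.0]
wrist_force: [0.1, 0.6, 1.2]
grip_width: -0.0003
[ 5.61247509e-01  5.11662974e-01  1.75417483e+00  2.49651288e-04
  8.73818014e-01 -2.55254700e+00]
```

View pics/w2.png

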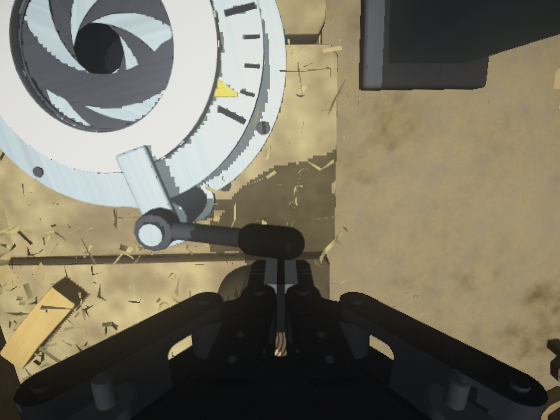

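The lever has swung to about 1.1–1.2 rad: hub at (152,232), end at (275,240), with the fingertips still square behind it. The strap has swung off too. I'll push a little more to the stop, then back off and rise.

```bash
python3 -m inch '0.3 0.1 0 0 0 -3 -1; 0.6 0.15 0 0 0 -6 -1; 0.8 0.2 0 0 0 -7.5 -1; 0.8 0.2 0 0 0 -7.5 -1';  python3 -m inch '-0.7 0 0 0 0 0 -1; -1.5 0 0 0 0 0 -1; -1.5 0 -2 0 0 0 -1; -1.5 0 -5 0 0 0 -1; -1.5 0 -6 0 0 0 -1; -1.5 0 -6 0 0 0 -1'; python3 - <<'E'
from h import *
o=ctrl.get_obs();Rm=R.from_rotvec(o['eef_rot']).as_matrix();p=o['tool_pos'];print(Rm.round(3).tolist())
k=np.array([.4635,.117]);t=np.radians(10);
n=np.array([np.cos(t),np.sin(t)])
s=np.r_[k-.034*n,.072]
print('yaw x',np.degrees(np.arctan2(Rm[1,0],Rm[0,0])));print(s,(Rm.T@(s-p)*100).round(2))
E
```

```text
clock: 5.45
tool_pos: [0.3888, 0.3283, 0.0716]
eef_rot: [-2.331, 2.105, -0.0]
wrist_force: [0.4, 1.6, 1.8]
grip_width: -0.0001
clock: 6.05
tool_pos: [0.3877, 0.344, 0.1324]
eef_rot: [-2.331, 2.102, -0.001]
wrist_force: [0.8, 0.7, -0.5]
grip_width: 0.0002
[[0.103, -0.995, 0.002], [-0.995, -0.103, 0.002], [-0.001, -0.003, -1.0]]
yaw x -84.10421279856808
[0.43001654 0.11109596 0.072     ] [23.6  -1.8   6.01]
```

```bash
python3 -m inch '3 -0.3 0 0 0 8 -1; 7 -0.6 0 0 0 16 -1; 11 -0.9 0 0 0 24 -1; 15 -1.2 0 0 0 32 -1; 19 -1.5 0 0 0 40 -1; 22 -1.7 0 0 0 48 -1; 24.1 -1.9 0 0 0 56 -1; 24.1 -1.9 0 0 0 64 -1; 24.1 -1.9 0 0 0 72 -1; 24.1 -1.9 0 0 0 78 -1; 24.1 -1.9 3 0 0 78 -1; 24.1 -1.9 6 0 0 78 -1'; python3 - <<'E'
from h import *
from h import ctrl
import pickle
c=cap('wrist')
o=ctrl.get_obs();Rm=R.from_rotvec(o['eef_rot']).as_matrix();p=o['tool_pos'];print(p,Rm.round(3).tolist())
pickle.dump(c,open('w3.pkl','wb'));cv2.imwrite('pics/w3.png',c['color'][:,:,::-1])
C=np.array([.478,.2275])
x=-Rm[:2,0]
for f in np.linspace(0,1,8):
    a=-1.701+f*.586;k=C+.112*np.array([np.cos(a),np.sin(a)]);q=np.r_[k-.0195*x,.072]
    print(round(f,2),(Rm.T@(q-p)*100).round(2))
E
```

```text
clock: 7.25
tool_pos: [0.4307, 0.1054, 0.07]
eef_rot: [-0.488, 3.103, 0.0]
wrist_force: [-1.0, 0.3, 0.1]
grip_width: 0.0002
[0.42743357 0.10510362 0.06566167] [[-0.952, -0.307, -0.008], [-0.307, 0.952, -0.0], [0.008, 0.002, -1.0]]
0.0 [-1.82 -0.02 -0.65]
0.14 [-2.69 -0.39 -0.66]
0.29 [-3.58 -0.68 -0.66]
0.43 [-4.49 -0.9  -0.67]
0.57 [-5.41 -1.04 -0.68]
0.71 [-6.35 -1.1  -0.69]
0.86 [-7.29 -1.08 -0.69]
1.0 [-8.22 -0.98 -0.7 ]
```

View pics/w3.png

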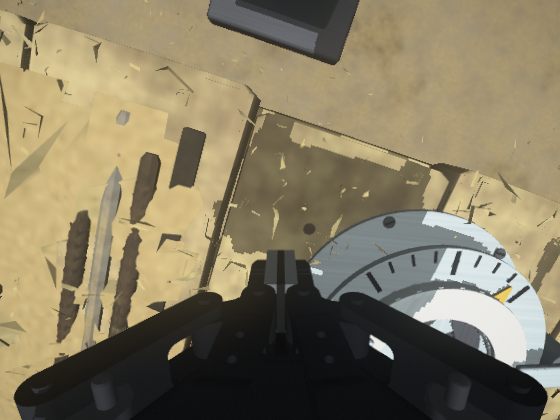

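The wrist view shows the pointer at (503,293) and the middle mark at (456,262). The knob is hidden behind the gripper, and the fingertips are clear of the flange. I'll push partway.

```bash
python3 -m inch '-0.6 0 0 0 0 0 -1; -1.0 0 0 0 0 0 -1; -1.4 0 0 0 0 0 -1; -1.8 -0.2 0 0 0 0 -1; -2.2 -0.4 0 0 0 0 -1; -2.6 -0.5 0 0 0 0 -1; -3 -0.65 0 0 0 0 -1; -3.4 -0.75 0 0 0 0 -1; -3.8 -0.85 0 0 0 0 -1; -4.2 -0.95 0 0 0 0 -1; -4.6 -1.05 0 0 0 0 -1; -5 -1.1 0 0 0 0 -1'; python3 -m inch '-0.4 0 0 0 0 0 -1; -0.8 0 0 0 0 0 -1; -1.2 0 0 0 0 0 -1; -1.2 0 0 0 0 0 -1; -1.2 0 0 0 0 0 -1'; python3 - <<'E'
from h import *
import pickle
o=ctrl.get_obs();c=cap('wrist');pickle.dump(c,open('w4.pkl','wb'));print(o['tool_pos'],o['wrist_force'])
im=c['color'][:,:,::-1].copy()
C=np.array([.478,.2275]);u,v=proj(c,np.r_[C+.073*np.array([-.97,-.23]),.0445]);print(u,v)
u0=int(max(0,min(360,u-100)));v0=int(max(0,min(270,v-75)));print(u0,v0)
cv2.imwrite('pics/w4.png',cv2.resize(im[v0:v0+150,u0:u0+200],None,fx=4,fy=4,interpolation=cv2.INTER_CUBIC))
E
```

```text
clock: 8.5
tool_pos: [0.4821, 0.1102, 0.0712]
eef_rot: [0.488, -3.103, 0.0]
wrist_force: [-2.5, -2.6, -0.7]
grip_width: -0.0001
clock: 9.0
tool_pos: [0.494, 0.1144, 0.0715]
eef_rot: [-0.488, 3.102, 0.001]
wrist_force: [-0.2, -0.2, 0.6]
grip_width: 0.0003
[0.49396165 0.11438817 0.07150594] [-0.21748508 -0.16972645  0.58874412]
490.89790557804554 157.87262876875903
360 82
```

View pics/w4.png

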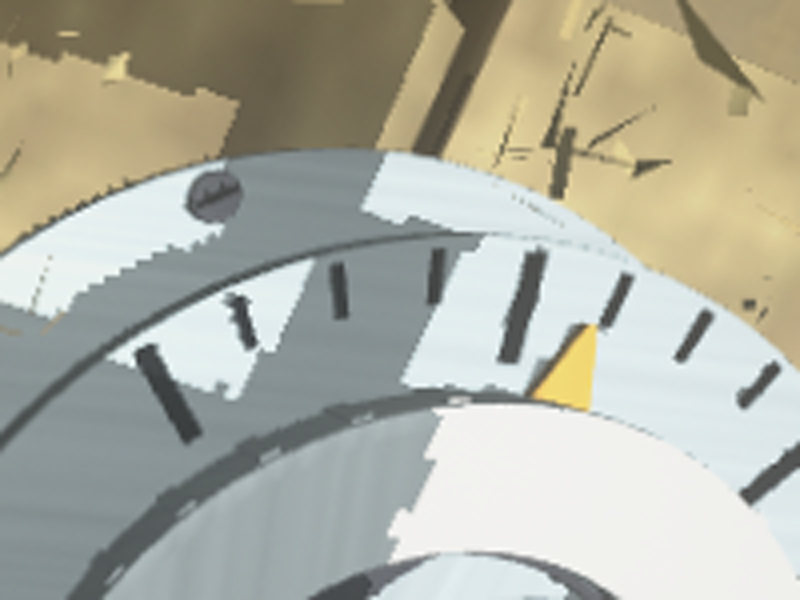

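The pointer tip at crop (592,326) is just past the short mark next to the long middle mark, which runs (508,361)–(537,252). I'll compute the angle left.

```bash
python3 - <<'E'
from h import *
import pickle
c=pickle.load(open('w4.pkl','rb'))
def P(x,y,z): return atz(c,360+(x+.5)/4-.5,82+(y+.5)/4-.5,z)[:2]
mk=[(508,361,.0445),(537,252,.0445),(605,325,.0445),(628,276,.0445),(188,440,.0445),(147,348,.0445),(746,499,.0445),(343,316,.0445),(337,265,.0445),(432,302,.0445),(438,250,.0445)]
Q=np.array([P(*m) for m in mk])
tip=P(592,326,.0465)
# centre from intersecting mark lines
A=[];b=[]
for i,j in((0,1),(2,3),(4,5),(7,8),(9,10)):
    d=Q[j]-Q[i];n=np.array([-d[1],d[0]])/np.hypot(*d);A.append(n*np.hypot(*d));b.append(A[-1]@Q[i])
C2=np.linalg.lstsq(np.array(A),np.array(b),rcond=None)[0];print('C from marks',C2)
for C in(np.array([.478,.2275]),C2):
    f=lambda q:(np.arctan2(*(q-C)[::-1])%(2*np.pi));m=(f(Q[0])+f(Q[1]))/2
    print([round(f(q)-m,3) for q in Q],'tip',f(tip)-m,np.hypot(*(tip-C)),'mark abs',m)
E
```

```text
C from marks [0.49016112 0.22798477]
[np.float64(0.002), np.float64(-0.002), np.float64(-0.179), np.float64(-0.182), np.float64(0.723), np.float64(0.698), np.float64(-0.723), np.float64(0.354), np.float64(0.352), np.float64(0.182), np.float64(0.176)] tip -0.13214733985303706 0.0715136110450426 mark abs 3.378950391556011
[np.float64(-0.001), np.float64(0.001), np.float64(-0.153), np.float64(-0.155), np.float64(0.622), np.float64(0.62), np.float64(-0.613), np.float64(0.307), np.float64(0.311), np.float64(0.157), np.float64(0.156)] tip -0.11309363808558626 0.08366216972034839 mark abs 3.350393715642192
```

```bash
python3 -m inch '-0.3 0 0 0 0 0 -1; -0.6 0 0 0 0 0 -1; -0.8 0 0 0 0 0 -1; -1.0 0 0 0 0 0 -1; -1.2 0 0 0 0 0 -1; -1.2 0 0 0 0 0 -1; -1.2 0 0 0 0 0 -1'; python3 - <<'E'
from h import *
import pickle
o=ctrl.get_obs();c=cap('wrist');pickle.dump(c,open('w5.pkl','wb'));print(o['tool_pos'],o['wrist_force'])
C=np.array([.478,.2275])
u,v=proj(c,np.r_[C+.068*np.array([np.cos(3.379),np.sin(3.379)]),.0445]);print(u,v)
u0=int(min(480,u-40));v0=int(v-30);print(u0,v0)
cv2.imwrite('pics/w5.png',cv2.resize(c['color'][v0:v0+60,u0:u0+80,::-1],None,fx=10,fy=10,interpolation=cv2.INTER_CUBIC))
E
```

```text
clock: 9.75
tool_pos: [0.505, 0.1178, 0.0713]
eef_rot: [-0.488, 3.103, 0.0]
wrist_force: [-1.2, 0.5, 0.6]
grip_width: 0.0001
[0.50499504 0.11777081 0.07129643] [-1.24851106  0.48869583  0.58678174]
492.3123107512684 145.54695408775342
452 115
```

View pics/w5.png

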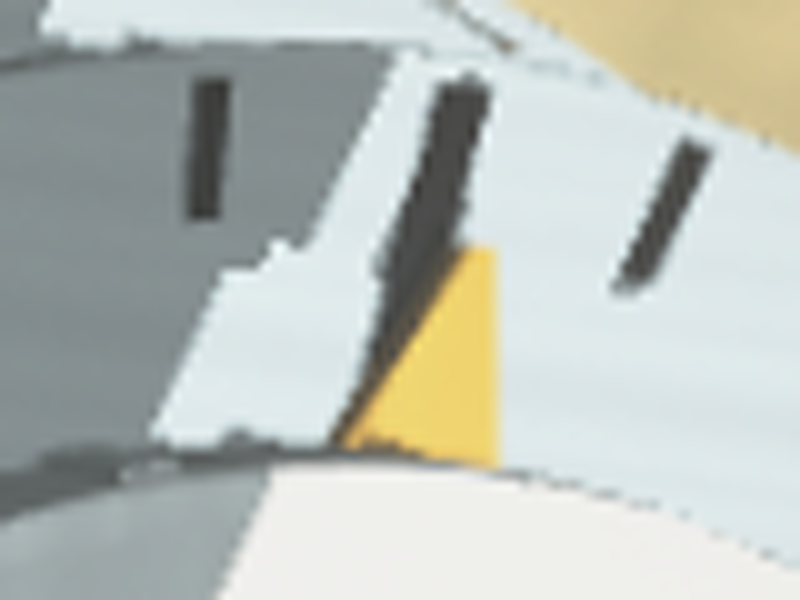

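The pointer tip at crop (480,248) stands just short of the middle mark, whose centreline runs (465,85)–(425,240).

```bash
python3 - <<'E'
from h import *
import pickle
c=pickle.load(open('w5.pkl','rb'));C=np.array([.478,.2275])
f=lambda x,y,z:(lambda q:(round(np.arctan2(q[1],q[0])%(2*np.pi),3),round(np.hypot(*q),4)))(atz(c,452+(x+.5)/10-.5,115+(y+.5)/10-.5,z)[:2]-C)
print('mark',f(465,85,.0445),f(425,240,.0445),'short',f(208,150,.0445),f(662,218,.0445))
print('tip',f(482,248,.0465),'base',f(345,445,.0465),f(498,468,.0465),f(421,456,.0465))
E
```

```text
mark (np.float64(3.376), np.float64(0.0801)) (np.float64(3.378), np.float64(0.0718)) short (np.float64(3.556), np.float64(0.0766)) (np.float64(3.2), np.float64(0.0755))
tip (np.float64(3.351), np.float64(0.0717)) base (np.float64(3.431), np.float64(0.0606)) (np.float64(3.278), np.float64(0.0603)) (np.float64(3.356), np.float64(0.0603))
```

```bash
python3 -m inch '-0.1 0 0 0 0 0 -1; -0.2 0 0 0 0 0 -1; -0.27 0 0 0 0 0 -1; -0.27 0 0 0 0 0 -1; -0.27 0 0 0 0 0 -1'; python3 - <<'E'
from h import *
import pickle
o=ctrl.get_obs();c=cap('wrist');pickle.dump(c,open('w6.pkl','wb'));print(o['tool_pos'],o['wrist_force'])
C=np.array([.478,.2275])
u,v=proj(c,np.r_[C+.068*np.array([np.cos(3.379),np.sin(3.379)]),.0445])
u0=int(min(480,u-40));v0=int(v-30);print(u0,v0)
im=c['color'][v0:v0+60,u0:u0+80];y=(im[...,0].astype(int)-im[...,2]>90)&(im[...,0]>180)
cv2.imwrite('pics/w6.png',cv2.resize(im[...,::-1],None,fx=10,fy=10,interpolation=cv2.INTER_CUBIC))
E
```

```text
clock: 10.3
tool_pos: [0.5071, 0.1185, 0.0713]
eef_rot: [0.489, -3.103, -0.0]
wrist_force: [-2.1, -1.4, 1.4]
grip_width: -0.0001
[0.50714318 0.11852413 0.07125769] [-2.13046579 -1.38912185  1.35133826]
452 111
```

View pics/w6.png

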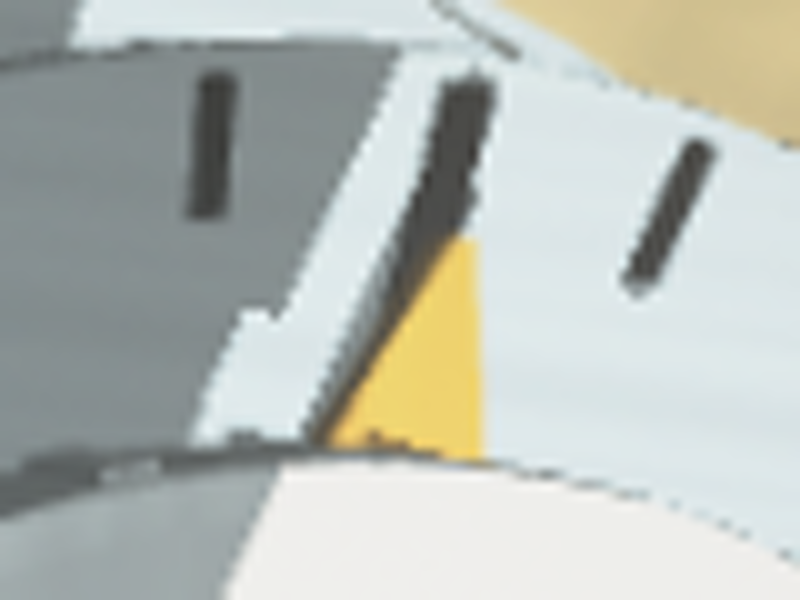

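```bash
python3 - <<'E'
from h import *
import pickle
c=pickle.load(open('w6.pkl','rb'));C=np.array([.478,.2275])
f=lambda x,y,z:(lambda q:(round(np.arctan2(q[1],q[0])%(2*np.pi),3),round(np.hypot(*q),4)))(atz(c,452+(x+.5)/10-.5,111+(y+.5)/10-.5,z)[:2]-C)
print('mark',f(468,85,.0445),f(441,200,.0445),'short',f(212,145,.0445),f(668,218,.0445))
print('tip',f(464,240,.0465),'basemid',f(405,452,.0465))
E
```

```text
mark (np.float64(3.378), np.float64(0.08)) (np.float64(3.378), np.float64(0.0739)) short (np.float64(3.556), np.float64(0.0767)) (np.float64(3.2), np.float64(0.0754))
tip (np.float64(3.371), np.float64(0.0718)) basemid (np.float64(3.377), np.float64(0.0603))
```

The pointer angle is 3.371–3.377 against the mark at 3.378, so it is on the mark. Next I'll retreat, rise, and go round to the other side of the lever.

```bash
python3 -m inch '0.8 0 0 0 0 0 -1; 2 0 0 0 0 0 -1; 2.5 0 -2 0 0 0 -1; 2.5 0 -6 0 0 0 -1; 3 3 -6 0 0 -8 -1; 3.6 6.5 -6 0 0 -16 -1; 4.2 10 -6 0 0 -24 -1; 5 13.5 -6 0 0 -32 -1; 5.6 16.5 -6 0 0 -40 -1; 6.1 18.4 -6 0 0 -48 -1; 6.1 18.4 -6 0 0 -56 -1; 6.1 18.4 -6 0 0 -64 -1'; python3 -m inch '0 0 0 0 0 -8 -1; 0 0 2 0 0 -12.5 -1; 0 0 4 0 0 -12.5 -1; 0 0 6 0 0 -12.5 -1; 0 0 6 0 0 -12.5 -1; 0 0 6 0 0 -12.5 -1'; python3 - <<'E'
from h import *
import pickle
o=ctrl.get_obs();c=cap('wrist');print(o['tool_pos'],o['joint_positions'][5])
c2=cap('top');pickle.dump((c,c2),open('w7.pkl','wb'));
a=c['color'][:,:,::-1];b=cv2.resize(c2['color'][195:265,150:260,::-1],(440,280),interpolation=cv2.INTER_CUBIC)
cv2.imwrite('pics/w7.png',cv2.resize(a,(448,336)))
z=c2['range_z']
# lever direction from the wrist/top depth
for cam in(c,c2):
    H,W=cam['range_z'].shape;vs,us=np.mgrid[0:H,0:W];K=np.array([[cam['fx'],0,cam['cx']],[0,cam['fy'],cam['cy']],[0,0,1.]])
    q=cv2.undistortPoints(np.stack([us.ravel(),vs.ravel()],1)[:,None].astype(float),K,np.array([cam['k1'],0,0,0.]))[:,0]
    d=cam['range_z'].ravel();p=np.c_[q*d[:,None],d]@cam['T'][:3,:3].T+cam['T'][:3,3]
    r=p[:,:2]-[.45,.314];m=(d>0)&(p[:,2]>.075)&(p[:,2]<.1)&(np.hypot(*r.T)<.075)&(np.hypot(*r.T)>.045)&(p[:,1]>.293)
    if m.sum(): print(m.sum(),p[m].mean(0),np.arctan2(*(r[m].mean(0)[::-1]))%6.283)
E
```

```text
clock: 11.55
tool_pos: [0.3922, 0.2755, 0.1314]
eef_rot: [-2.067, 2.364, -0.0]
wrist_force: [0.8, -0.2, 1.0]
grip_width: -0.0001
clock: 12.15
tool_pos: [0.3927, 0.2748, 0.0716]
eef_rot: [-2.305, 2.135, 0.0]
wrist_force: [0.2, -0.6, 0.1]
grip_width: 0.0002
[0.39267796 0.27482272 0.07161335] -2.7677595190598714
240 [0.38979535 0.3072736  0.09017658] 3.2526714786458637
```

View pics/w7.png

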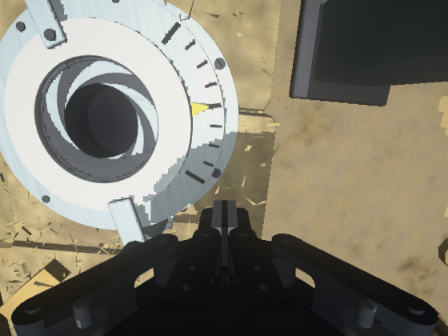

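All 12 views are used, so from here I check by numbers. The depth data puts the lever at 3.25 rad, fully loose (about 1.30), with the ring still on the mark. Now I'll push the lever back clockwise.

```bash
python3 -m inch '-0.5 0 0 0 0 0 -1; -1 0 0 0 0 0 -1; -1.3 0 0 0 0 0 -1; -1.3 0 0 0 0 0 -1'; python3 -m inch '-0.3 0.1 0 0 0 3 -1; -0.6 0.17 0 0 0 6 -1; -0.9 0.24 0 0 0 8.5 -1; -1.22 0.29 0 0 0 11.5 -1; -1.55 0.32 0 0 0 14.5 -1; -1.85 0.34 0 0 0 17 -1; -2.2 0.34 0 0 0 20 -1; -2.5 0.33 0 0 0 23 -1; -2.8 0.3 0 0 0 26 -1; -3.1 0.26 0 0 0 28.5 -1; -3.4 0.2 0 0 0 31.5 -1; -3.7 0.12 0 0 0 34.5 -1'; python3 -m inch '-0.3 0.1 0 0 0 3 -1; -0.6 0.17 0 0 0 6 -1; -0.9 0.24 0 0 0 8.5 -1; -1.22 0.29 0 0 0 11.5 -1; -1.55 0.32 0 0 0 14.5 -1; -1.85 0.34 0 0 0 17 -1; -2.2 0.34 0 0 0 20 -1; -2.5 0.33 0 0 0 23 -1; -2.8 0.3 0 0 0 26 -1; -2.8 0.3 0 0 0 26 -1'
cat > lev.py <<'E'
from h import *
import sys
o=ctrl.get_obs();Rm=R.from_rotvec(o['eef_rot']).as_matrix()
print('tool',o['tool_pos'].round(4) if hasattr(o['tool_pos'],'round') else o['tool_pos'],'F tool',(Rm.T@o['wrist_force']).round(1))
q=np.array(o['tool_pos'])[:2]-[.45,.314];x=Rm[:2,0]
print('lever angle est from contact',(np.arctan2(q[1],q[0])-np.arcsin(.0195/np.hypot(*q)))%6.283)
for n in sys.argv[1:]:
    cam=cap(n)
    H,W=cam['range_z'].shape;vs,us=np.mgrid[0:H,0:W];K=np.array([[cam['fx'],0,cam['cx']],[0,cam['fy'],cam['cy']],[0,0,1.]])
    q=cv2.undistortPoints(np.stack([us.ravel(),vs.ravel()],1)[:,None].astype(float),K,np.array([cam['k1'],0,0,0.]))[:,0]
    d=cam['range_z'].ravel();p=np.c_[q*d[:,None],d]@cam['T'][:3,:3].T+cam['T'][:3,3]
    r=p[:,:2]-[.45,.314];m=(d>0)&(p[:,2]>.07)&(p[:,2]<.1)&(np.hypot(*r.T)<.075)&(np.hypot(*r.T)>.03)
    rgb=cam['color'].reshape(-1,3)
    if m.sum(): print(n,m.sum(),p[m].mean(0).round(4),'lever angle',np.arctan2(*(r[m].mean(0)[::-1]))%6.283)
E
python3 lev.py
```

```text
clock: 12.65
tool_pos: [0.3917, 0.2884, 0.0715]
eef_rot: [-2.305, 2.133, -0.0]
wrist_force: [-0.2, -0.2, 0.4]
grip_width: -0.0002
clock: 13.85
tool_pos: [0.3864, 0.3241, 0.071]
eef_rot: [1.564, -2.721, 0.0]
wrist_force: [-3.4, -1.6, 0.7]
grip_width: -0.0002
clock: 14.85
tool_pos: [0.3982, 0.3503, 0.071]
eef_rot: [0.915, -3.003, 0.0]
wrist_force: [-2.0, -0.1, 0.1]
grip_width: -0.0002
tool [0.3982 0.3503 0.071 ] F tool [ 1.7  1.  -0.1]
lever angle est from contact 2.216535257477304
```

```bash
python3 -m inch '-0.2 0.05 0 0 0 2 -1; -0.4 0.12 0 0 0 4 -1; -0.6 0.17 0 0 0 6 -1; -0.8 0.22 0 0 0 7.5 -1; -1.0 0.26 0 0 0 9.5 -1; -1.2 0.28 0 0 0 11.5 -1; -1.2 0.28 0 0 0 11.5 -1'; python3 lev.py; python3 -m inch '-0.1 0 0 0 0 1 -1; -0.2 0 0 0 0 2 -1; -0.2 0 0 0 0 2 -1; -0.2 0 0 0 0 2 -1'; python3 lev.py
```

```text
clock: 15.55
tool_pos: [0.4073, 0.3594, 0.0712]
eef_rot: [0.611, -3.081, -0.0]
wrist_force: [-2.1, -0.6, 0.4]
grip_width: 0.0001
tool [0.4073 0.3594 0.0712] F tool [ 2.2  0.2 -0.3]
lever angle est from contact 2.0076896707269722
clock: 15.95
tool_pos: [0.4093, 0.36, 0.0713]
eef_rot: [-0.557, 3.092, 0.0]
wrist_force: [-2.8, 0.4, -0.0]
grip_width: -0.0002
tool [0.4093 0.36   0.0713] F tool [2.5 1.4 0. ]
lever angle est from contact 1.9713992964388
```

```bash
python3 -m inch '-0.07 0 0 0 0 0 -1; -0.07 0 0 0 0 0 -1; -0.07 0 0 0 0 0 -1'; python3 lev.py; python3 -m inch '-0.07 0 0 0 0 0 -1; -0.07 0 0 0 0 0 -1; -0.07 0 0 0 0 0 -1'; python3 lev.py;python3 -m inch '-0.07 0 0 0 0 0 -1; -0.07 0 0 0 0 0 -1; -0.07 0 0 0 0 0 -1'; python3 lev.py
```

```text
clock: 16.25
tool_pos: [0.41, 0.3603, 0.0713]
eef_rot: [-0.556, 3.092, 0.0]
wrist_force: [-3.6, -0.1, 0.0]
grip_width: -0.0004
tool [0.41   0.3603 0.0713] F tool [ 3.4  1.1 -0. ]
lever angle est from contact 1.9590257677776073
clock: 16.55
tool_pos: [0.4107, 0.3606, 0.0714]
eef_rot: [-0.556, 3.092, 0.0]
wrist_force: [-2.3, 1.2, -0.5]
grip_width: -0.0002
tool [0.4107 0.3606 0.0714] F tool [1.7 1.9 0.5]
lever angle est from contact 1.9458489373039818
clock: 16.85
tool_pos: [0.4113, 0.3609, 0.0714]
eef_rot: [-0.556, 3.092, 0.0]
wrist_force: [-3.2, -0.2, 0.5]
grip_width: -0.0001
tool [0.4113 0.3609 0.0714] F tool [ 3.1  1.  -0.5]
lever angle est from contact 1.9338090344501422
```

```bash
for i in 1; do python3 -m inch '-0.07 0 0 0 0 0 -1; -0.07 0 0 0 0 0 -1; -0.07 0 0 0 0 0 -1'; python3 lev.py; python3 -m inch '-0.07 0 0 0 0 0 -1; -0.07 0 0 0 0 0 -1; -0.07 0 0 0 0 0 -1'; python3 lev.py;python3 -m inch '-0.07 0 0 0 0 0 -1; -0.07 0 0 0 0 0 -1; -0.07 0 0 0 0 0 -1'; python3 lev.py; done | grep -A1 '^tool '
```

```text
tool [0.412  0.3611 0.0713] F tool [ 3.1  0.9 -0.6]
lever angle est from contact 1.921560180148704
--
tool [0.4127 0.3613 0.0713] F tool [ 1.9  1.8 -0.1]
lever angle est from contact 1.9092087742159891
--
tool [0.4133 0.3616 0.0713] F tool [ 2.7  1.7 -1.5]
lever angle est from contact 1.8973795755727734
```

```bash
for i in 1; do python3 -m inch '-0.07 0 0 0 0 0 -1; -0.07 0 0 0 0 0 -1; -0.07 0 0 0 0 0 -1'; python3 lev.py; python3 -m inch '-0.07 0 0 0 0 0 -1; -0.07 0 0 0 0 0 -1; -0.07 0 0 0 0 0 -1'; python3 lev.py;python3 -m inch '-0.07 0 0 0 0 0 -1; -0.07 0 0 0 0 0 -1; -0.07 0 0 0 0 0 -1'; python3 lev.py wrist; done | grep -A2 '^tool '
python3 - <<'E'
# reference: same depth statistic in the stored early pictures (before the lever moved)
from h import *
import pickle
for f in('w.pkl','top.pkl'):
    cam=pickle.load(open(f,'rb'))
    H,W=cam['range_z'].shape;vs,us=np.mgrid[0:H,0:W];K=np.array([[cam['fx'],0,cam['cx']],[0,cam['fy'],cam['cy']],[0,0,1.]])
    q=cv2.undistortPoints(np.stack([us.ravel(),vs.ravel()],1)[:,None].astype(float),K,np.array([cam['k1'],0,0,0.]))[:,0]
    d=cam['range_z'].ravel();p=np.c_[q*d[:,None],d]@cam['T'][:3,:3].T+cam['T'][:3,3]
    r=p[:,:2]-[.45,.314];m=(d>0)&(p[:,2]>.07)&(p[:,2]<.1)&(np.hypot(*r.T)<.075)&(np.hypot(*r.T)>.03)
    print(f,m.sum(),p[m].mean(0).round(4),np.arctan2(*(r[m].mean(0)[::-1])))
E
```

```text
tool [0.414  0.3618 0.0713] F tool [ 2.8  2.1 -0.4]
lever angle est from contact 1.8850703000582454
clock: 18.35
--
tool [0.4146 0.3621 0.0713] F tool [ 2.3  2.  -0.7]
lever angle est from contact 1.8726852445168336
clock: 18.65
--
tool [0.415  0.3622 0.0713] F tool [ 4.4  1.6 -1.7]
lever angle est from contact 1.8660986878525354
wrist 1416 [0.4074 0.3589 0.0885] lever angle 2.3290094335370823
w.pkl 491 [0.431  0.3633 0.0857] 1.9374382778600567
top.pkl 118 [0.4321 0.3642 0.0872] 1.9123748455688037
```

```bash
for i in 1; do python3 -m inch '-0.05 0 0 0 0 0 -1; -0.05 0 0 0 0 0 -1; -0.05 0 0 0 0 0 -1'; python3 lev.py; python3 -m inch '-0.05 0 0 0 0 0 -1; -0.05 0 0 0 0 0 -1; -0.05 0 0 0 0 0 -1'; python3 lev.py; done | grep -A1 '^tool '
```

```text
tool [0.415  0.3622 0.0713] F tool [ 5.3  1.7 -3.6]
lever angle est from contact 1.865535606573406
--
tool [0.415  0.3622 0.0712] F tool [ 8.1  1.7 -3.8]
lever angle est from contact 1.8648142712952285
```

The lever is at its stop: no further motion while the force rose to 8 N. I'll back off, rise and look at the pointer numerically.

```bash
python3 -m inch '0.8 0 0 0 0 0 -1; 1.8 0 0 0 0 0 -1; 2.5 0 -2 0 0 0 -1; 2.5 0 -5 0 0 0 -1; 2.5 0 -8 0 0 0 -1; 3 -3 -8 0 0 0 -1; 3.6 -6.5 -8 0 0 0 -1; 4.3 -10 -8 0 0 0 -1; 5 -13.5 -8 0 0 0 -1; 5.5 -16.3 -8 0 0 0 -1; 5.5 -16.3 -8 0 0 0 -1; 5.5 -16.3 -8 0 0 0 -1'; python3 -m inch '0 0 0 0 0 0 -1; 0 0 0 0 0 0 -1'
cat > chk.py <<'E'
from h import *
import pickle
C=np.array([.478,.2275])
def grid(cam,z):
    H,W=cam['range_z'].shape;vs,us=np.mgrid[0:H,0:W];K=np.array([[cam['fx'],0,cam['cx']],[0,cam['fy'],cam['cy']],[0,0,1.]])
    q=cv2.undistortPoints(np.stack([us.ravel(),vs.ravel()],1)[:,None].astype(float),K,np.array([cam['k1'],0,0,0.]))[:,0]
    d=np.c_[q,np.ones(len(q))]@cam['T'][:3,:3].T;o=cam['T'][:3,3];P=o+d*((z-o[2])/d[:,2])[:,None]
    r=P[:,:2]-C;return np.arctan2(r[:,1],r[:,0])%(2*np.pi),np.hypot(*r.T)
def check(cam,name):
    rgb=cam['color'].reshape(-1,3).astype(int);hsv=cv2.cvtColor(cam['color'],cv2.COLOR_RGB2HSV).reshape(-1,3)
    a,r=grid(cam,.0465)
    m=(hsv[:,1]>110)&(hsv[:,0]>12)&(hsv[:,0]<35)&(r>.060)&(r<.075)&(abs(a-3.38)<.9)
    print(name,'pointer n',m.sum(),'angle mean',a[m].mean().round(4),'outer part',a[m&(r>np.percentile(r[m],75))].mean().round(4))
    a,r=grid(cam,.0445)
    g=cv2.cvtColor(cam['color'],cv2.COLOR_RGB2GRAY);bh=cv2.morphologyEx(g,cv2.MORPH_BLACKHAT,np.ones((13,13))).ravel().astype(float)
    for s in range(-4,5):
        n=3.378+s*.175;k=(abs(a-n)<.07)&(r>.0745)&(r<.0795)&(bh>40)
        if k.sum()>5: print(s,k.sum(),(np.sum(a[k]*bh[k])/bh[k].sum()).round(4),end=' | ')
    print()
if __name__=='__main__':
    check(pickle.load(open('w.pkl','rb')),'start');check(pickle.load(open('w6.pkl','rb')),'set, unclamped');check(pickle.load(open('w7.pkl','rb'))[0],'before clamping')
    c=cap('wrist');pickle.dump(c,open('w8.pkl','wb'));check(c,'now');t=cap('top');check(t,'top');pickle.dump(t,open('top9.pkl','wb'))
    for n,cam in(('w8',c),('top',t),('top0',pickle.load(open('top.pkl','rb')))):
        vs,us=np.mgrid[0:420,0:560];K=np.array([[cam['fx'],0,cam['cx']],[0,cam['fy'],cam['cy']],[0,0,1.]])
        q=cv2.undistortPoints(np.stack([us.ravel(),vs.ravel()],1)[:,None].astype(float),K,np.array([cam['k1'],0,0,0.]))[:,0]
        d=cam['range_z'].ravel();p=np.c_[q*d[:,None],d]@cam['T'][:3,:3].T+cam['T'][:3,3]
        r=p[:,:2]-[.45,.314];R_=np.hypot(*r.T);m=(d>0)&(p[:,2]>.07)&(p[:,2]<.1)&(R_<.075)&(R_>.03)&(p[:,1]>.33)
        if m.sum():print(n,m.sum(),'lever',p[m].mean(0).round(4),np.arctan2(*(r[m].mean(0)[::-1])))
        m=(d>0)&(p[:,2]>.035)&(p[:,2]<.06)&(np.hypot(*(p[:,:2]-[.419,.402]).T)<.045);print('  roll',m.sum(),p[m].mean(0).round(4) if m.sum() else '')
E
python3 chk.py
```

```text
clock: 20.5
tool_pos: [0.4216, 0.1903, 0.1516]
eef_rot: [-0.553, 3.091, 0.0]
wrist_force: [-0.2, 0.4, 0.2]
grip_width: 0.0002
clock: 20.7
tool_pos: [0.4212, 0.1915, 0.1513]
eef_rot: [-0.558, 3.091, 0.0]
wrist_force: [-0.4, 0.2, -0.1]
grip_width: 0.0001
start pointer n 30 angle mean 2.7981 outer part 2.8014
-4 11 2.6474 | -3 6 2.8277 | 0 10 3.3728 | 1 11 3.5465 | 2 8 3.7298 | 3 9 3.9086 | 4 13 4.0854 | 
set, unclamped pointer n 190 angle mean 3.3767 outer part 3.3749
-3 32 2.8387 | -2 40 3.0191 | -1 39 3.1989 | 0 69 3.3814 | 1 39 3.5568 | 2 46 3.7465 | 3 43 3.912 | 4 56 4.0874 | 
before clamping pointer n 191 angle mean 3.3747 outer part 3.3736
-4 45 2.6506 | -3 27 2.8313 | -2 36 3.0192 | -1 35 3.1919 | 0 57 3.3706 | 1 46 3.5515 | 2 45 3.7287 | 3 48 3.9063 | 4 75 4.0827 | 
now pointer n 74 angle mean 3.3759 outer part 3.3761
-4 20 2.653 | -3 12 2.8327 | -2 13 3.0127 | -1 13 3.192 | 0 22 3.3728 | 1 12 3.5502 | 2 14 3.73 | 3 12 3.9067 | 4 21 4.0842 | 
top pointer n 1 angle mean 3.8312 outer part nan
3 7 3.9086 | 4 8 4.0815 | 
w8 926 lever [0.4316 0.3626 0.0851] 1.9325742532152592
  roll 3154 [0.4098 0.3935 0.0473]
top 120 lever [0.4328 0.3645 0.0873] 1.898651276870928
  roll 519 [0.412  0.3996 0.0495]
top0 118 lever [0.4321 0.3642 0.0872] 1.9123748455688037
  roll 521 [0.412  0.3996 0.0495]chk.py:13: RuntimeWarning: Mean of empty slice.
  print(name,'pointer n',m.sum(),'angle mean',a[m].mean().round(4),'outer part',a[m&(r>np.percentile(r[m],75))].mean().round(4))
  ret = ret.dtype.type(ret / rcount)
```

The pointer reads 3.376 against the mark at 3.373. The lever is at its stop as at the start, the roll hasn't moved, and the arm is clear. I'm handing it in.

```bash
python3 -c "
from plant import ctrl
print(ctrl.job_done(), ctrl.get_obs()['clock'])"
```

```text
the job is handed in; nothing more can be done
the job is handed in; nothing more can be done
```

The job is handed in: the ring stands on the middle mark and is clamped there. It took about 21 s of robot time. I used the shut fingertips only: I pushed the lever loose to about 1.3 rad, pushed the handle round, then pushed the lever back to its stop.

**Last checks:**
- **Pointer:** at 3.376 rad against the middle mark at 3.373 rad, about 0.2 mm, and it did not shift during clamping.
- **Lever:** it stopped moving while the push rose to about 8 N. That was the highest push I read; the others stayed under about 5 N. The top camera puts it at 1.90 rad now against 1.91 at the start. The wrist camera gives 1.93 against 1.94.
- **Abrasive roll:** not moved, by the top camera. I did not re-measure the block and bowl; the arm did not go near them.
- **Arm:** about 15 cm above the bench and touching nothing.

**Disagreements:**
- **Lever contact:** my estimate of the lever angle from finger contact was about 0.06 rad off the camera readings. I relied on the force rise and the stopped motion instead.
- **Top view:** the final top picture was no use for the pointer, so that reading is from the wrist camera alone.

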